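# Reset the gas hob, refit its knob and hold it pressed

## Robot

A 6-joint arm with a two-finger parallel gripper is mounted at the origin on the work surface. World frame = base frame: x ahead of the robot, y to its left, z up, the work surface at z = 0. Lengths are in mm, angles in rad, forces in N, time in s.
With the tool pointing down it reaches from about 350 to 875 mm from the base axis. Payload 4.2 kg.
Tool frame: the origin (TCP) lies at the very end of the fingers, on their centre line; the grasp point (between the pads) lies 19 mm behind it (arm.grip_point_offset is the distance from the TCP to the grasp point, in mm); z points along the fingers, y is the direction in which the jaws open and shut (so a half turn about z gives the same grasp; the last joint's range is limited). The gripper opens to 85 mm and grips with 20 to 120 N. Pads are 22 mm wide; open, the fingers measure 114 mm over their backs; the gripper's body (76 mm by 85 mm) begins 54 mm behind the grasp point. The pads swing forward as they close: fully open they stand 13 mm farther back than shut.
Start: joints at [-0.854, 0.385, 0.008, 0, -1.194, -0.259], TCP at [276.246, -560.613, 208.312] pointing down, gripper open.
Joint ranges: [-3.14, 3.14], [-1.21, 2.06], [-1.07, 1.41], [-3.16, 2.05], [-2.99, -0.16], [-3.1, 3.1]. Speed limits (rad/s): [2.79, 2.79, 3.14, 3.14, 3.14, 3.14].

## Interface

Orientations are given as a unit quaternion [x, y, z, w].
In Python, from bench import arm gives the robot as it stands.
- The arm moves only by the tool drive_tool, never from a script. Its argument "steps" is a list of rows, each a list of 5 numbers: the shift along the tool's x, y, z in m, then the turn about the tool's z in degrees, then the finger opening in m, from 0 to 0.0854. A call has 1 to 20 rows; each row shifts and turns the commanded pose from where the row before left it, along the tool's axes as they then stand; what a row does not reach is not made up. A row lasts 1/10 s, in which the tool goes at most 50 mm and 8.59 degrees, less where a joint would pass 70% of its speed; a pose out of reach is approached as far as the arm can. A call is refused whole if a number of a shift passes 0.05 or a number of a turn 8.59, either way. A call with a gripper value outside its range is refused whole. The fingers move at their own pace and stop on an object; the grip force is fixed at half the most. Time passes only in rows, so rows that do not move let the fingers close. It gives the time, the measured TCP pose, the force and the opening at its end, in the units of the state.
- arm.read_state(): the state, without advancing time (a new reading comes with each control period).
- arm.get_image(name): name is "scene" or "top"; returns (picture, depth): 480x640x3 uint8, blue, green, red; 480x640 float32, mm along the optical axis (not along the pixel's ray), 0 where there is no reading.
- arm.camera_params(name): a dict with "K" (3x3 intrinsics, pixels), "world_to_cam" (4x4, takes a point from world to camera coordinates). Camera axes: x right, y up, looking along -z (the intrinsics and any distortion apply to the point x, -y, -z); pixel columns grow to the right and rows downward; lengths in mm; the calibration is good to about 2 mm. A picture is of the moment at which its call begins. camera_params takes no time and is no camera call.
- arm.job_done(): hands the job in, once; it reports no verdict.
The state is a dict: "clock": time; "joints": joint angles; "joint_vel": joint speeds; "joint_efforts": joint torques, N m; "position": TCP position; "ee_rot": TCP orientation; "contact_force": force on the tool from outside, world axes, zero at the start; "wrist_torque": the same for the moment, N m; "gripper_width": finger opening in mm.
Only numpy, scipy, OpenCV 4.12 (cv2) and the standard library are available. Lean on these libraries where they do the work, as an engineer would, in place of code of your own. Each camera call takes 0.05 s, during which the arm holds its last target.

## Task

The gas hob on the kitchen island has cut out and one of its control knobs has come off. First swing the small sprung reset lever at the end of the hob's front strip away from the robot to its stop and let it spring back by itself; then pick up the loose knob, turn it so that its pointer matches the flat of the bare D-shaped shaft, push it fully onto the shaft, press knob and shaft down against the spring to the bottom and keep pressing. Finish while still holding the knob pressed down, and leave everything else on the worktop and hob where it is.

Things in the scene. Friction and masses are not known exactly. Their poses are not given: they have to be found in the camera images.
- reset_lever (a joint): angle of the sprung reset lever, rad: 0 at rest (leaning 0.35 rad from upright towards the robot), 0.7 at its stop (leaning 0.35 rad away). It swings about a level axis along the hob's front edge, 22 mm above the hob's top and 68 mm below the ball's centre. At the ball the spring takes 0.6 N to start, 2 N at the stop (twice that half-way up).
- lever_ball (a point): centre of the 20 mm black ball on the reset lever, an 8 mm steel rod at the left (+y) end of the hob's front strip; 86 mm above the hob's top at rest. At rest its x axis is level and points away from the robot, square to the hob's front edge: the ball swings 47 mm along it. Other things are 60 mm or more away, save its own base, 21 mm high.
- knob_mid (a point): centre of the loose knob, half-way up its 42 mm, on its axis; z up. It stands upright, bore down: steel skirt 50 mm across, 8 mm high; on it a black bar 46 mm long (x) and 22 mm wide (y), from 8 mm up to the top at 42 mm: grip it across the 22 mm. At its +x end the bar tapers to a pointer nose 35 mm from the axis; a white line on top runs from the axis to the pointer. 49 to 98 g.
- knob: the same loose knob; origin on its axis at the underside, 21 mm below knob_mid, same axes. In the underside is a D-shaped bore 20 mm deep, 16 mm across, its flat 2 mm from the axis on the +x (pointer) side.
- shaft_tip (a point): centre of the end of the bare brass D-shaft, upright on the hob's front strip in one of two places, 30 mm above the hob's top. 14 mm thick, cut to nearly half by one flat 1 mm from the axis; x points out through the flat, z up. The last 3 mm taper by 1.8 mm. It does not turn: the knob goes on only with its pointer the way the flat faces (best within 0.15 rad), 1 mm clearance.
- valve (a joint): how far the D-shaft is pressed down, m: 0 up, 0.007 at the bottom (hard stop). The spring takes 3 N to start, 6.5 N at the bottom. With the knob fully on, the bore's end sits on the shaft's end: knob_mid is then 1 mm above shaft_tip, the knob's underside 10 mm above the hob's top before pressing.
- hob: two-burner steel gas hob, fixed, 360 mm deep (x) by 460 mm wide (y), flat top 60 mm above the worktop; origin at the centre of its underside, x away from the robot. Lever, bare shaft and other knob stand in a row 135 mm before its centre line, 145 mm or more apart; pan supports behind them rise to 88 mm.
- fitted_knob: the other control knob, fixed in place on the hob, like the loose one, its underside 10 mm and its top 52 mm above the hob's top; origin on its axis at the hob's top. Nothing to do with it.
- spice_jar: bystander: amber glass jar, 42 mm across, 75 mm high, steel cap; origin under its centre
- burner_cap: bystander: dark round burner cap, 58 mm across, 15 mm high; origin under its centre
- pan: bystander: small aluminium frying pan on the hob's left pan support, 176 mm across, 40 mm high, black handle along its x; origin under its centre
- mug: bystander: white mug, 80 mm across, 90 mm high; origin under its centre
- spoon: bystander: wooden spoon lying flat, 240 mm long along its x; origin under its middle
- pepper_mill: bystander: dark wooden pepper mill, 54 mm across, 137 mm high; origin under its centre
Not all that is in view belongs to the job. What is shaped like the knob but blue or pink is not meant.

How it is judged:
By the outcome, as a careful person would: the job done as asked, in the order asked, and still so for the second after the job is handed in, while the arm keeps its last pose, push and grip.
It also fails if it takes over 64 s, if anything falls off the work surface, if the arm or the gripper's body presses on something with over 40 N, if the wrist force passes 120 N, or if a joint passes its speed limit or range.

## Working session

There is one attempt and no reset: what is moved stays moved. The work goes in short steps, Python scripts to look and compute and a tool call to move; the robot and the scene stay as the last step left them, time stands still between calls to the robot, and variables do not carry over. Pictures are saved under pics/ and viewed, and the job is handed in when it is done.

Besides the shell and the picture viewer there is one more tool, called after ">>>" as a command line: name --pt "numbers of a row" for each row, then --argument value for the rest. drive_tool: Moves the arm, as the interface text tells. Its arguments: {"type":"object","properties":{"steps":{"type":"array"}},"required":["steps"]}

```bash
mkdir -p pics; cat > h.py <<'E'
import numpy as np, cv2
from bench import arm
def px2w(name,u,v,d=None,z=None):
    p=arm.camera_params(name);K=np.array(p["K"]);T=np.linalg.inv(np.array(p["world_to_cam"]))
    r=np.array([(u-K[0,2])/K[0,0],-(v-K[1,2])/K[1,1],-1.0])
    o=T[:3,3];dr=T[:3,:3]@r
    if d is None: d=(z-o[2])/dr[2]
    return o+dr*d
E
python3 - <<'E'
from h import *
for n in("scene","top"):
    i,d=arm.get_image(n);cv2.imwrite(f"pics/{n}0.png",i);np.save(f"{n}0.npy",d);cv2.imwrite(f"pics/{n}_raw.png",i)
    p=arm.camera_params(n);print(n,{k:(np.array(v).round(3).tolist() if not isinstance(v,str) else v) for k,v in p.items()})
print(arm.read_state())
E
```

```text
scene {'K': [[549.089, 0.0, 325.313], [0.0, 549.089, 243.81], [0.0, 0.0, 1.0]], 'world_to_cam': [[0.858, 0.514, -0.008, -404.806], [-0.412, 0.697, 0.587, 214.355], [0.307, -0.5, 0.81, -1826.038], [0.0, 0.0, 0.0, 1.0]]}
top {'K': [[606.461, 0.0, 311.308], [0.0, 606.461, 242.386], [0.0, 0.0, 1.0]], 'world_to_cam': [[0.001, -1.0, 0.023, -118.942], [0.999, 0.003, 0.053, -506.766], [-0.053, 0.023, 0.998, -1403.499], [0.0, 0.0, 0.0, 1.0]]}
{'clock': 0.1, 'joints': array([-8.54405644e-01,  3.85481674e-01,  6.78287194e-03, -3.98006319e-04,
       -1.19400941e+00, -2.58584698e-01]), 'joint_vel': array([ 0.00057515, -0.00075753,  0.00108518,  0.00276866,  0.00150983,
        0.00063545]), 'joint_efforts': array([-5.56799187e-04, -3.93319416e+01,  1.88929868e+01,  4.19797987e+00,
       -2.61272566e-03,  1.51038341e-05]), 'position': array([ 275.98997135, -560.14341281,  207.3432696 ]), 'ee_rot': array([-2.26837676e-01,  9.73932092e-01,  9.31229022e-04, -2.84344071e-04]), 'contact_force': array([ 0.07621856, -0.50532657,  0.45930202]), 'wrist_torque': array([-0.00558083, -0.02558208,  0.03069651]), 'gripper_width': 85.40032595867429}
```

View pics/scene0.png

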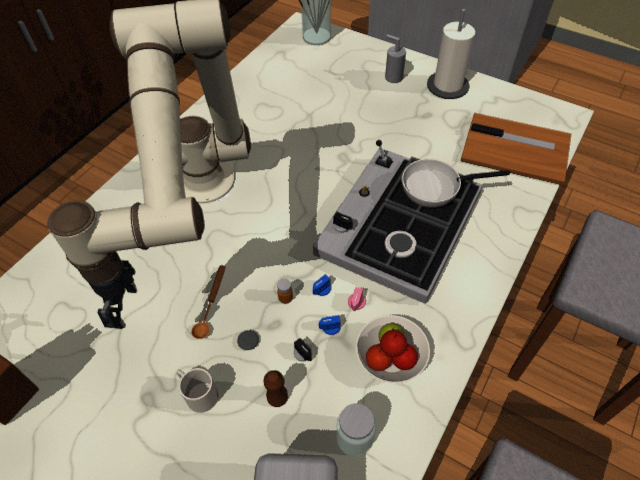

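View pics/top0.png

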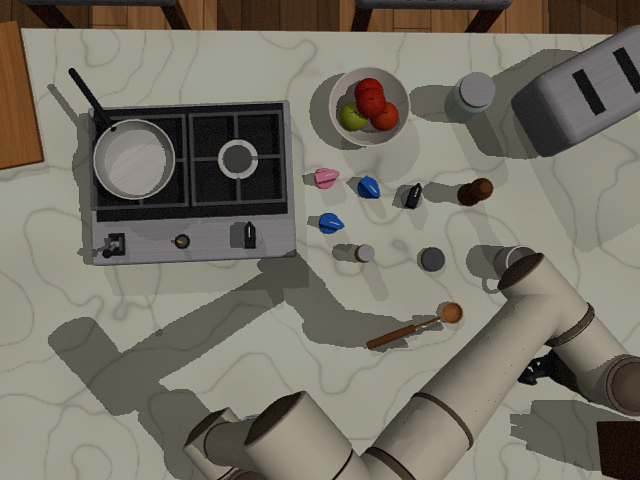

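```bash
python3 - <<'E'
from h import *
def crop(n,u0,v0,u1,v1,s,out):
    i=cv2.imread(f"pics/{n}0.png")[v0:v1,u0:u1];i=cv2.resize(i,None,fx=s,fy=s,interpolation=cv2.INTER_CUBIC)
    for u in range(u0,u1,10): cv2.putText(i,str(u),((u-u0)*s,8),0,.3,(0,255,0));cv2.line(i,((u-u0)*s,10),((u-u0)*s,14),(0,255,0))
    for v in range(v0,v1,10): cv2.putText(i,str(v),(0,(v-v0)*s+4),0,.3,(0,255,0))
    return i
a=crop("top",90,220,190,270,8,0);b=crop("top",385,170,445,220,10,0);c=crop("scene",320,130,420,200,8,0);d=crop("scene",280,325,330,375,10,0)
for n,x in zip("abcd",(a,b,c,d)): cv2.imwrite(f"pics/c_{n}.png",x)
t=np.load("top0.npy")
print(t[225:262:3,95:195:5].round(0).astype(int))
for u,v in((110,237),(182,241),(414,195),(250,235),(160,250),(270,250)): print(u,v,px2w("top",u,v,t[v,u]).round(1))
# hob corners
for u,v in((93,263),(296,255),(290,101)): print(px2w("top",u,v,z=60).round(1))
E
```

```text
[[1366 1362 1367 1367 1363 1366 1374 1362 1364 1363 1370 1370 1365 1372
  1369 1367 1374 1370 1369 1370]
 [1361 1361 1365 1366 1363 1368 1361 1365 1362 1359 1365 1366 1372 1367
  1371 1369 1368 1370 1366 1369]
 [1361 1367 1364 1367 1366 1362 1366 1363 1363 1365 1365 1368 1366 1370
  1372 1364 1366 1364 1367 1370]
 [1360 1364 1366 1353 1357 1359 1366 1364 1366 1368 1363 1369 1367 1363
  1366 1367 1367 1370 1368 1370]
 [1362 1364 1371 1356 1357 1345 1363 1365 1362 1366 1370 1365 1368 1367
  1372 1372 1370 1364 1361 1369]
 [1366 1368 1361 1343 1360 1348 1363 1365 1364 1366 1365 1363 1367 1365
  1361 1365 1369 1370 1364 1368]
 [1362 1359 1362 1335 1343 1344 1364 1366 1360 1364 1367 1370 1364 1365
  1364 1365 1369 1339 1359 1363]
 [1363 1365 1362 1343 1332 1342 1364 1362 1363 1363 1366 1365 1364 1366
  1362 1365 1367 1366 1362 1367]
 [1363 1360 1366 1300 1351 1344 1362 1361 1362 1366 1368 1361 1364 1364
  1372 1369 1371 1365 1361 1365]
 [1361 1359 1277 1284 1351 1355 1359 1363 1361 1364 1363 1360 1363 1366
  1360 1359 1367 1360 1362 1365]
 [1362 1362 1279 1281 1355 1352 1366 1361 1364 1362 1363 1362 1365 1363
  1361 1364 1365 1366 1363 1367]
 [1355 1361 1353 1362 1362 1363 1357 1368 1362 1365 1363 1366 1363 1364
  1361 1360 1358 1366 1364 1363]
 [1359 1357 1361 1361 1359 1363 1362 1361 1360 1360 1358 1362 1363 1365
  1363 1362 1363 1373 1365 1369]]
110 237 [515.1 333.4  67.6]
182 241 [505.6 169.8  84.7]
414 195 [ 616.4 -355.5   37.7]
250 235 [517.4  17.4 114.1]
160 250 [486.6 223.9  58.4]
270 250 [487.2 -23.6  58.9]
[457.1 372.4  60. ]
[476.  -82.4  60. ]
[828.7 -67.7  60. ]
```

View pics/c_a.png

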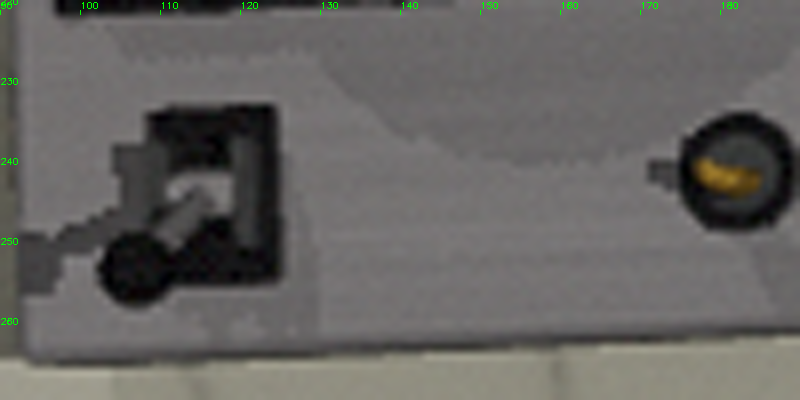

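View pics/c_b.png

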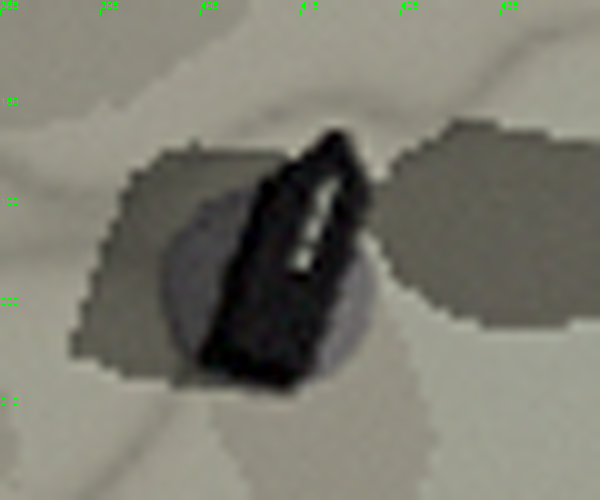

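View pics/c_c.png

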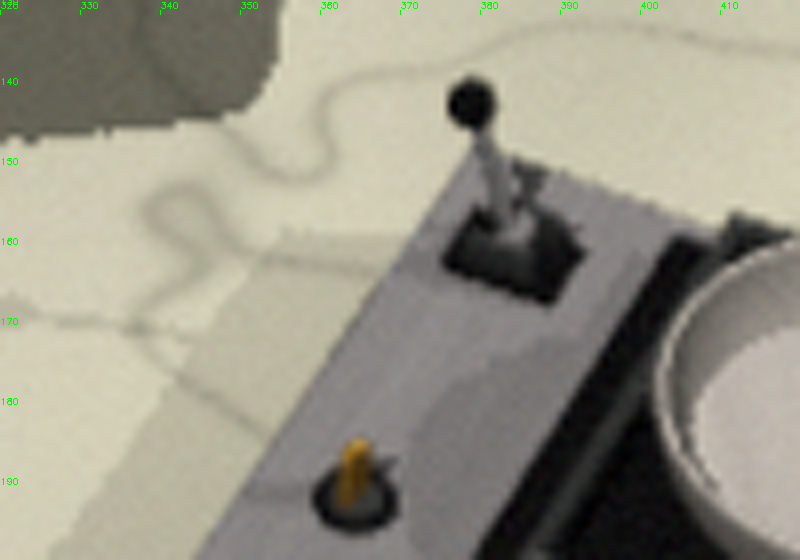

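View pics/c_d.png

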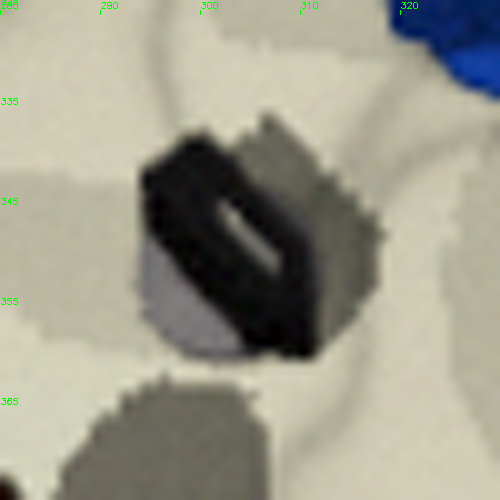

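```bash
cat >> h.py <<'E'
def proj(name,P,off=(0,0)):
    p=arm.camera_params(name);K=np.array(p["K"]);M=np.array(p["world_to_cam"])
    P=np.atleast_2d(P);c=P@M[:3,:3].T+M[:3,3];c=c*[1,-1,-1]
    return np.c_[K[0,0]*c[:,0]/c[:,2]+K[0,2],K[1,1]*c[:,1]/c[:,2]+K[1,2]]
def tri(pa,pb):
    O=[];D=[]
    for n,(u,v) in(("top",pa),("scene",pb)):
        a=px2w(n,u,v,d=0);b=px2w(n,u,v,d=1000);O.append(a);D.append((b-a)/np.linalg.norm(b-a))
    A=sum(np.eye(3)-np.outer(d,d) for d in D);r=sum((np.eye(3)-np.outer(d,d))@o for o,d in zip(O,D))
    X=np.linalg.solve(A,r);return X,[np.linalg.norm((np.eye(3)-np.outer(d,d))@(X-o)) for o,d in zip(O,D)]
E
python3 - <<'E'
from h import *
for n in("top","scene"):
    print(n,px2w(n,0,0,d=0).round(0))
print("ball",tri((106.7,253.0),(378.4,142.4)), px2w("top",106.7,253.0,z=146),px2w("scene",378.4,142.4,z=146))
print("knob axis top",px2w("top",414.85,196.05,z=42))
for n,(u0,v0,u1,v1),s in(("top",(168,230,196,254),20),("scene",(352,178,376,200),20)):
    i=cv2.imread(f"pics/{n}0.png")[v0:v1,u0:u1]
    hsv=cv2.cvtColor(i,cv2.COLOR_BGR2HSV);m=(hsv[...,1]>100)&(hsv[...,2]>50)
    ys,xs=np.nonzero(m);print(n,xs.mean()+u0,ys.mean()+v0,m.sum())
    print('\n'.join(''.join('#' if q else '.' for q in r) for r in m))
    cv2.imwrite(f"pics/s_{n}.png",cv2.resize(i,None,fx=s,fy=s,interpolation=cv2.INTER_NEAREST))
E
```

```text
top [ 432.  -86. 1431.]
scene [ 997. -854. 1349.]
ball (array([477.01451616, 319.07415576, 134.72044434]), [np.float64(0.03756520936864134), np.float64(0.03756520936872696)]) [476.59280274 315.52796374 146.        ] [481.86609612 308.20750814 146.        ]
knob axis top [ 613.43744325 -356.64675745   42.        ]
top 180.5 241.76923076923077 26
............................
............................
............................
............................
............................
............................
............................
............................
............................
............................
.........###................
.........########...........
.........########...........
...........######...........
..............#.............
............................
............................
............................
............................
............................
............................
............................
............................
............................
scene 363.6666666666667 188.96296296296296 27
........................
........................
........................
........................
........................
........................
........................
............##..........
...........###..........
...........###..........
...........###..........
..........####..........
..........####..........
..........####..........
..........###...........
...........#............
........................
........................
........................
........................
........................
........................
```

```bash
python3 - <<'E'
import cv2,numpy as np
a=cv2.imread("pics/s_top.png");b=cv2.imread("pics/s_scene.png")
a=cv2.resize(a,(400,343));b=cv2.resize(b,(374,343))
cv2.imwrite("pics/s_both.png",np.hstack([a,b]))
E
```

```text
(no output)
```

View pics/s_both.png

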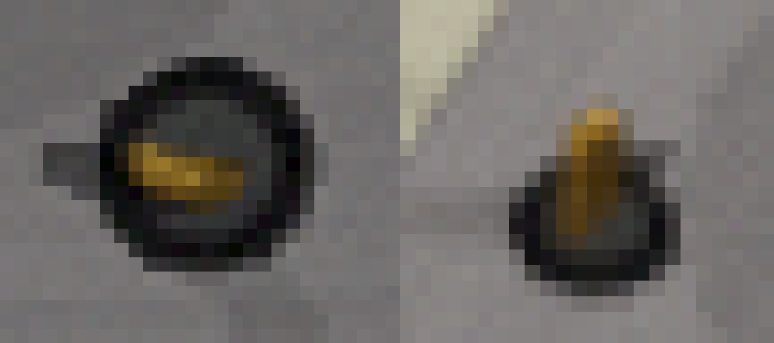

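```bash
python3 - <<'E'
from h import *
def crop(n,u0,v0,u1,v1,s):
    i=cv2.imread(f"pics/{n}0.png")[v0:v1,u0:u1];i=cv2.resize(i,None,fx=s,fy=s,interpolation=cv2.INTER_NEAREST)
    for u in range(u0,u1,5): cv2.line(i,((u-u0)*s+s//2,0),((u-u0)*s+s//2,6 if u%10 else 14),(0,255,0))
    for v in range(v0,v1,5): cv2.line(i,(0,(v-v0)*s+s//2),(6 if v%10 else 14,(v-v0)*s+s//2),(0,255,0))
    return i
A=[crop("scene",u,v,u+30,v+30,9) for u,v in((375,135),(305,230),(410,275),(460,175))]
B=[crop("top",u,v,u+30,v+30,9) for u,v in((80,245),(280,240),(275,90),(90,95))]
cv2.imwrite("pics/corn.png",np.vstack([np.hstack(A[:2]+B[:0]),np.hstack(A[2:])]))
cv2.imwrite("pics/cornt.png",np.vstack([np.hstack(B[:2]),np.hstack(B[2:])]))
E
```

```text
(no output)
```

View pics/corn.png

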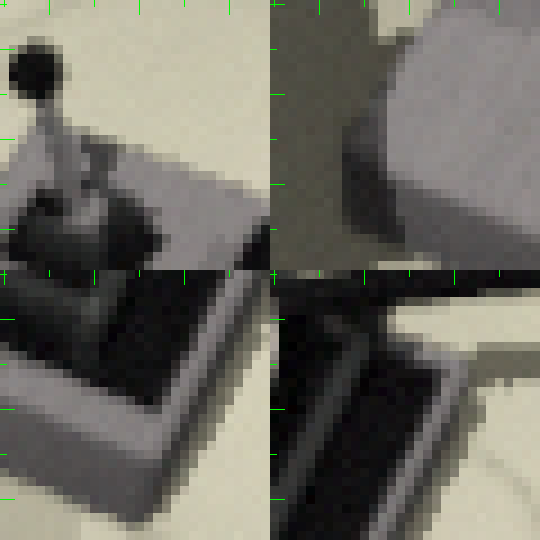

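View pics/cornt.png

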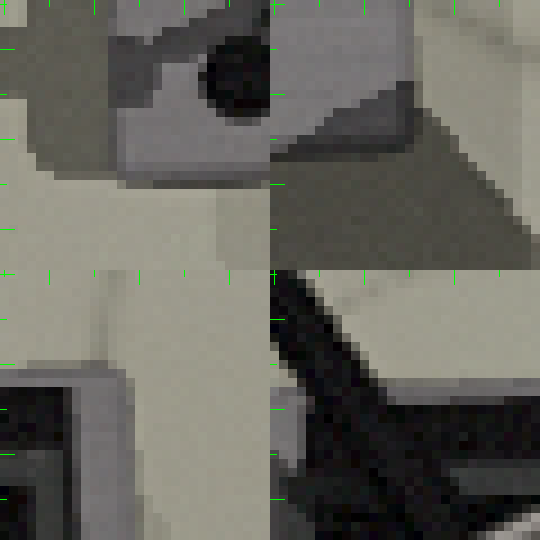

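```bash
python3 - <<'E'
from h import *
from scipy.optimize import least_squares
top=[((92.5,262.5),(-180,230)),((294.5,255),(-180,-230)),((288.6,100.6),(180,-230))]
sc=[((379,149),(-180,230)),((317.3,250.6),(-180,-230)),((427.8,294.5),(180,-230)),((481.7,185),(180,230))]
for n,L in(("top",top),("scene",sc)):
    W=np.array([px2w(n,*p,z=60)[:2] for p,_ in L]);H=np.array([h for _,h in L],float)
    f=lambda q:(np.array([[np.cos(q[2]),-np.sin(q[2])],[np.sin(q[2]),np.cos(q[2])]])@H.T).T.__add__(q[:2]).ravel()-W.ravel()
    r=least_squares(f,[640,150,.04]);print(n,r.x.round(3),r.fun.round(1));c,s=np.cos(r.x[2]),np.sin(r.x[2])
    print(" side lens",[np.linalg.norm(W[i]-W[i-1]).round(1) for i in range(len(W))])
    for k in(317,170,17): 
        t=(k-r.x[1]+135*s)/c;print("  row", r.x[0]-135*c-t*s,k)
t=np.load("scene0.npy")
# worktop plane heights per cam
for n,pts in(("scene",[(250,320),(350,100),(330,270),(300,380)]),("top",[(330,290),(400,220),(470,250),(60,230),(350,180)])):
    d=np.load(n+"0.npy")
    for u,v in pts: print(n,u,v,px2w(n,u,v,np.median(d[v-3:v+4,u-3:u+4])).round(1))
E
```

```text
top [6.44856e+02 1.55686e+02 4.00000e-02] [-2.3  4.8 -1.9 -2.3  4.2 -2.5]
 side lens [np.float64(574.3), np.float64(452.9), np.float64(354.0)]
  row 503.36651478833176 317
  row 509.18422508749927 170
  row 515.2393929498982 17
scene [6.51923e+02 1.49383e+02 6.90000e-02] [ -4.7   1.8 -11.8  -1.7  13.2  -5.1   3.3   5. ]
 side lens [np.float64(351.9), np.float64(457.0), np.float64(335.3), np.float64(449.3)]
  row 505.08268134174534 317
  row 515.1873125797551 170
  row 525.7043777458468 17
scene 250 320 [ 438.3 -349.4   -1.5]
scene 350 100 [223.1 595.2   0.9]
scene 330 270 [545.5 -96.3   1.1]
scene 300 380 [ 6.508e+02 -4.257e+02 -1.000e-01]
top 330 290 [ 3.956e+02 -1.625e+02 -2.000e-01]
top 400 220 [ 5.616e+02 -3.290e+02 -3.000e-01]
top 470 250 [ 490.6 -495.5   -0.5]
top 60 230 [5.353e+02 4.707e+02 1.000e-01]
top 350 180 [ 656.9 -210.3   -1.6]
```

```bash
python3 - <<'E'
from h import *
from scipy.optimize import minimize
a=np.linspace(0,2*np.pi,73)
def D(r,f):
    P=np.c_[r*np.cos(a),r*np.sin(a)];P[:,0]=np.minimum(P[:,0],f);return P
def verts(x,y,ph,z0):
    c,s=np.cos(ph),np.sin(ph);R=np.array([[c,-s],[s,c]]);o=[]
    for r,f,z in((7,1,z0),(7,1,87),(5.2,-.0,90)):
        o.append(np.c_[D(r,f)@R.T+[x,y],np.full(73,z)])
    return np.vstack(o)
S=8
def render(n,box,V):
    u0,v0,u1,v1=box;p=proj(n,V);h=cv2.convexHull(((p-[u0,v0]+.5)*S).astype(np.float32))
    m=np.zeros(((v1-v0)*S,(u1-u0)*S),np.float32);cv2.fillConvexPoly(m,np.round(h).astype(int),1)
    return cv2.resize(m,(u1-u0,v1-v0),interpolation=cv2.INTER_AREA)
B={"top":(168,230,196,254),"scene":(352,178,376,200)}
obs={}
for n,(u0,v0,u1,v1) in B.items():
    i=cv2.imread(f"pics/{n}0.png")[v0:v1,u0:u1].astype(float)
    s=(i[...,2]-i[...,0]) ; r=(s/(i.max(2)+1)); obs[n]=np.clip((r-.15)/.6,0,1)*(i.max(2)>35)
for z0 in(62,66,72):
  for deg in range(-180,180,20):
    res=[]
    for n in B:
        f=lambda q:((render(n,B[n],verts(q[0],q[1],q[2]if len(q)>2 else np.radians(deg),z0))-obs[n])**2).sum()
        best=min((minimize(f,[509+dx,170+dy],method="Nelder-Mead",options=dict(initial_simplex=[[509+dx,170+dy],[513+dx,170+dy],[509+dx,174+dy]],maxiter=60)) for dx in(-4,3) for dy in (-4,)),key=lambda r:r.fun)
        res+= [round(best.fun,2),*best.x.round(1)]
    if deg in range(-80,81) or min(res[0],res[3])<3: print(z0,deg,res, round(res[0]+res[3],2))
E
```

```text
62 -180 [np.float64(3.67), np.float64(501.9), np.float64(175.5), np.float64(1.09), np.float64(504.8), np.float64(173.7)] 4.76
62 -160 [np.float64(6.95), np.float64(502.2), np.float64(174.5), np.float64(1.62), np.float64(504.1), np.float64(172.7)] 8.57
62 -140 [np.float64(9.66), np.float64(502.4), np.float64(174.2), np.float64(2.88), np.float64(504.8), np.float64(172.0)] 12.54
62 -80 [np.float64(12.5), np.float64(505.5), np.float64(173.6), np.float64(4.84), np.float64(508.2), np.float64(170.3)] 17.34Traceback (most recent call last):
  File "<stdin>", line 26, in <module>
  File "<stdin>", line 26, in <genexpr>
    res = _minimize_neldermead(fun, x0, args, callback, bounds=bounds,
                               **options)
    fsim[k] = func(sim[k])
              ~~~~^^^^^^^^
    fx = function(np.copy(x), *(wrapper_args + args))
  File "<stdin>", line 25, in <lambda>
  File "<stdin>", line 13, in render
  File "h.py", line 10, in proj
    p=arm.camera_params(name);K=np.array(p["K"]);M=np.array(p["world_to_cam"])
ValueError: time passes only in moves, steps and waits
```

```bash
cat > p.py <<'E'
from h import *
import pickle
pickle.dump({n:arm.camera_params(n) for n in("top","scene")},open("cp.pkl","wb"))
E
python3 p.py && python3 - <<'E'
s=open('h.py').read()
s=s.replace("from bench import arm","from bench import arm\nimport pickle,os\nCP=pickle.load(open('cp.pkl','rb')) if os.path.exists('cp.pkl') else None").replace("arm.camera_params(name)","CP[name]")
open('h.py','w').write(s)
E
cat > fit.py <<'E'
from h import *
from scipy.optimize import minimize
a=np.linspace(0,2*np.pi,73)
def D(r,f):
    P=np.c_[r*np.cos(a),r*np.sin(a)];P[:,0]=np.minimum(P[:,0],f);return P
def verts(x,y,ph,z0):
    c,s=np.cos(ph),np.sin(ph);R=np.array([[c,-s],[s,c]]);o=[]
    for r,f,z in((7,1,z0),(7,1,87),(5.2,-.0,90)):
        o.append(np.c_[D(r,f)@R.T+[x,y],np.full(73,z)])
    return np.vstack(o)
S=8
def render(n,box,V):
    u0,v0,u1,v1=box;p=proj(n,V);h=cv2.convexHull(((p-[u0,v0]+.5)*S).astype(np.float32))
    m=np.zeros(((v1-v0)*S,(u1-u0)*S),np.float32);cv2.fillConvexPoly(m,np.round(h).astype(int),1)
    return cv2.resize(m,(u1-u0,v1-v0),interpolation=cv2.INTER_AREA)
B={"top":(168,230,196,254),"scene":(352,178,376,200)}
obs={}
for n,(u0,v0,u1,v1) in B.items():
    i=cv2.imread(f"pics/{n}0.png")[v0:v1,u0:u1].astype(float)
    s=(i[...,2]-i[...,0]) ; r=(s/(i.max(2)+1)); obs[n]=np.clip((r-.15)/.6,0,1)*(i.max(2)>35)
if __name__=="__main__":
  for z0 in(62,66,72):
    for deg in list(range(-180,180,30))+[-20,-15,-10,10,20]:
      res=[]
      for n in B:
        f=lambda q:((render(n,B[n],verts(q[0],q[1],np.radians(deg),z0))-obs[n])**2).sum()
        best=min((minimize(f,[509+dx,170+dy],method="Nelder-Mead",options=dict(initial_simplex=[[509+dx,170+dy],[513+dx,170+dy],[509+dx,174+dy]],maxiter=60)) for dx in(-4,3) for dy in (-4,)),key=lambda r:r.fun)
        res+= [float(round(best.fun,2)),*best.x.round(1).tolist()]
      print(z0,deg,res, round(res[0]+res[3],2))
E
python3 fit.py
```

```text
62 -180 [3.67, 501.9, 175.5, 1.09, 504.8, 173.7] 4.76
62 -150 [8.08, 501.9, 174.0, 2.67, 503.9, 172.2] 10.75
62 -120 [12.27, 502.5, 173.3, 4.06, 507.0, 170.3] 16.33
62 -90 [12.97, 505.1, 173.5, 4.74, 508.1, 170.8] 17.71
62 -60 [9.54, 506.3, 174.3, 4.43, 508.0, 171.5] 13.97
62 -30 [2.99, 506.5, 174.5, 2.32, 508.6, 171.0] 5.31
62 0 [1.37, 506.9, 175.1, 0.88, 509.2, 172.6] 2.25
62 30 [7.82, 506.5, 176.0, 2.37, 509.3, 174.4] 10.19
62 60 [12.64, 506.5, 176.2, 3.31, 507.7, 175.2] 15.95
62 90 [13.03, 504.4, 179.0, 4.95, 505.8, 176.0] 17.98
62 120 [9.67, 502.8, 178.3, 4.66, 505.3, 174.8] 14.33
62 150 [4.02, 502.1, 176.5, 3.26, 505.1, 174.5] 7.28
62 -20 [1.3, 506.9, 174.7, 1.63, 508.7, 172.0] 2.93
62 -15 [0.71, 507.1, 175.0, 1.26, 508.8, 172.4] 1.97
62 -10 [0.56, 506.9, 175.1, 0.93, 508.9, 172.4] 1.49
62 10 [3.92, 506.5, 175.4, 1.29, 509.2, 172.8] 5.21
62 20 [6.11, 506.7, 175.4, 2.11, 509.2, 173.8] 8.22
66 -180 [3.62, 501.6, 175.0, 0.78, 505.5, 172.5] 4.4
66 -150 [8.15, 501.6, 173.8, 2.41, 504.8, 170.9] 10.56
66 -120 [12.52, 501.9, 172.1, 3.78, 507.2, 169.8] 16.3
66 -90 [13.49, 504.5, 172.5, 
[... 917 characters left out ...]
 167.4] 19.04
72 -60 [9.68, 506.1, 173.7, 5.02, 509.4, 167.3] 14.7
72 -30 [3.22, 506.3, 173.9, 3.45, 510.8, 166.8] 6.67
72 0 [1.66, 506.6, 174.3, 2.33, 511.3, 168.4] 3.99
72 30 [7.69, 506.0, 174.4, 3.23, 510.6, 171.1] 10.92
72 60 [12.9, 506.0, 174.6, 3.82, 509.4, 171.9] 16.72
72 90 [13.42, 503.7, 177.2, 5.23, 508.6, 170.5] 18.65
72 120 [9.66, 502.4, 177.2, 4.93, 507.6, 170.6] 14.59
72 150 [4.58, 501.6, 175.3, 3.89, 507.4, 169.5] 8.47
72 -20 [1.74, 506.6, 174.2, 2.88, 510.9, 167.7] 4.62
72 -15 [1.19, 506.5, 173.9, 2.57, 510.9, 167.5] 3.76
72 -10 [1.04, 506.6, 173.9, 2.45, 511.0, 168.1] 3.49
72 10 [3.81, 506.0, 174.3, 2.68, 511.3, 168.3] 6.49
72 20 [5.91, 506.2, 174.3, 3.13, 510.9, 170.5] 9.04
```

>>> drive_tool --pt "0 0 0 8 0" --pt "0 0 0 8 0" --pt "0 0 0 8 0" --pt "-0.0105 0.048 0 0 0" --pt "-0.0105 0.048 0 0 0" --pt "-0.0105 0.048 0 0 0" --pt "-0.0105 0.048 0 0 0" --pt "-0.0105 0.048 0 0 0" --pt "-0.0105 0.048 0 0 0" --pt "-0.0105 0.048 0 0 0" --pt "-0.0105 0.048 0 0 0" --pt "-0.0105 0.048 0 0 0" --pt "-0.0105 0.048 0 0 0" --pt "-0.0105 0.048 0 0 0" --pt "-0.0105 0.048 0 0 0" --pt "-0.0105 0.048 0 0 0" --pt "-0.0105 0.048 0 0 0" --pt "-0.0105 0.048 0 0 0" --pt "-0.0105 0.048 0 0 0" --pt "-0.0105 0.048 0 0 0"

```text
clock: 2.1
position: [422.5, 263.7, 208.1]
ee_rot: [-0.02, 1.0, -0.0, -0.0]
contact_force: [0.9, -0.0, 0.1]
gripper_width: -0.1
```

>>> drive_tool --pt "0 0.026 0.03 0 0" --pt "0 0.026 0.04 0 0" --pt "0 0 0 0 0" --pt "0 0 0 0 0"

```text
clock: 2.5
position: [420.4, 313.3, 137.4]
ee_rot: [-0.02, 1.0, -0.001, -0.001]
contact_force: [0.9, 0.2, 0.5]
gripper_width: -0.1
```

```bash
cat > look.py <<'E'
import sys
from h import *
def grab(tag):
    for n in("top","scene"):
        i,d=arm.get_image(n);cv2.imwrite(f"pics/{n}{tag}.png",i);np.save(f"{n}{tag}.npy",d)
    return arm.read_state()
def crop(n,tag,u0,v0,w,h,s):
    i=cv2.imread(f"pics/{n}{tag}.png")[v0:v0+h,u0:u0+w];i=cv2.resize(i,None,fx=s,fy=s,interpolation=cv2.INTER_CUBIC)
    for u in range(u0-u0%10+10,u0+w,10): x=int((u-u0+.5)*s);cv2.putText(i,str(u),(x,20),0,.3,(0,255,0));cv2.line(i,(x,0),(x,8),(0,255,0))
    for v in range(v0-v0%10+10,v0+h,10): y=int((v-v0+.5)*s);cv2.putText(i,str(v),(10,y+3),0,.3,(0,255,0));cv2.line(i,(0,y),(8,y),(0,255,0))
    return i
E
python3 - <<'E'
from look import *
s=grab("1");P=s["position"];print(P,s["ee_rot"])
for n in("top","scene"): print(n,proj(n,P),proj(n,P+[0,0,20]))
cv2.imwrite("pics/l1.png",np.hstack([crop("top","1",80,210,66,66,6),crop("scene","1",330,110,66,66,6)]))
E
```

```text
[421.46698222 313.56248568 139.66183186] [-1.93537739e-02  9.99812164e-01  6.52336763e-04  8.01860946e-04]
top [[108.08122545 279.23039176]] [[105.07913945 279.30578006]]
scene [[362.1299915  136.08441925]] [[362.42201141 131.33519133]]
```

View pics/l1.png

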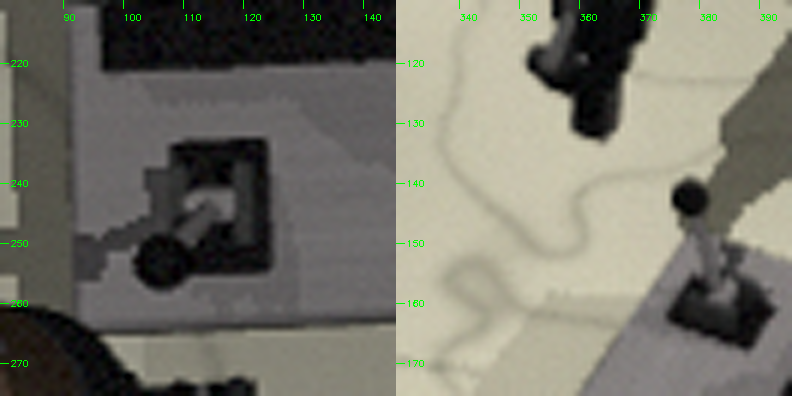

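```bash
python3 - <<'E'
from look import *
print(proj("scene",[476.6,315.5,146]))
d=np.load("scene1.npy");print(d[110:140,352:370:2].round(0).astype(int))
for u,v in((361,129),(359,129),(363,129),(361,125),(355,121)): print(u,v,px2w("scene",u,v,d[v,u]).round(1))
d=np.load("top1.npy")
for u,v in((108,273),(113,274),(118,273)): print(u,v,px2w("top",u,v,d[v,u]).round(1))
cv2.imwrite("pics/l2.png",np.hstack([crop("top","1",60,250,80,80,5),crop("scene","1",320,70,80,80,5)]))
E
```

```text
[[377.99096    140.39363337]]
[[2023 2037 1618 1619 1607 1604 1627 1624 1627]
 [2016 2029 1616 1617 1612 1609 1617 1634 1628]
 [2024 2021 1608 1615 1614 1614 1627 1629 1631]
 [2013 2016 2021 1615 1616 1615 1622 1635 1651]
 [2007 2011 2005 1618 1613 1620 1628 1639 1653]
 [2009 2001 1621 1619 1636 1622 1636 1642 1647]
 [2005 2004 1614 1619 1640 1631 1639 1643 1649]
 [1997 1630 1612 1624 1665 1655 1658 1640 1661]
 [1618 1621 1623 1620 1667 1652 1654 1648 1676]
 [1612 1615 1616 1623 1622 1682 1653 1652 1679]
 [1625 1617 1617 1615 1614 1680 1665 1661 1683]
 [1631 1625 1617 1609 1615 1675 1663 1675 1693]
 [1985 1628 1620 1621 1622 1649 1674 1676 1985]
 [1986 1662 1640 1628 1625 1647 1671 1682 1976]
 [1981 1985 1662 1640 1629 1652 1676 1692 1978]
 [1976 1981 1969 1666 1643 1651 1663 1689    0]
 [1972 1976 1970 1979 1689 1658 1690 1692 1969]
 [1972 1967 1965 1970 1699 1698 1691 1695 1970]
 [1965 1974 1965 1967 1695 1689 1701 1703 1955]
 [1959 1968 1969 1964 1706 1700 1699 1708 1966]
 [1965 1963 1957 1963 1708 1700 1708 1707 1961]
 [1964 1964 1958 1957 1708 1707 1711 1716 1953]
 [1957 1957 1955 1952 1952 1708 1712 1955 1952]
 [1960 1951 1949 1944 1951 1947 1724 1954 1952]
 [1950 1945 1955 1951 1945 1952 1951 1947 1939]
 [1945 1944 1946 1945 1943 1953 1944 1939 1944]
 [1944 1939 1946 1936 1945 1946 1946 1944 1943]
 [1947 1939 1934 1933 1937 1943 1941 1936 1945]
 [1937 1942 1937 1929 1939 1939 1936 1945 1938]
 [1938 1929 1931 1935 1950 1933 1941 1935 1935]]
361 129 [423.3 298.8 181.8]
359 129 [410.2 311.1 166.1]
363 129 [430.2 298.9 184.8]
361 125 [435.4 273.  223.5]
355 121 [422.9 256.8 245.8]
108 273 [434.9 357.5  -0.8]
113 274 [432.5 271.7 244.9]
118 273 [434.4 260.4 250.9]
```

View pics/l2.png

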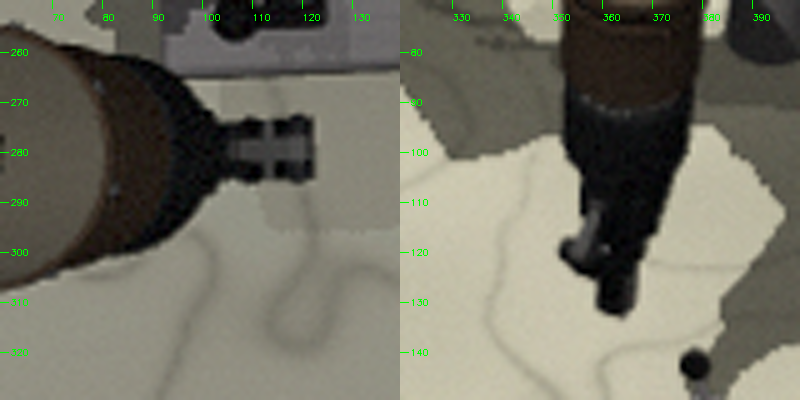

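>>> drive_tool --pt "0 0.002 0.016 0 0" --pt "-0.005 0 0 0 0" --pt "-0.01 0 0 0 0" --pt "0 0 0 0 0" --pt "0 0 0 0 0"

```text
clock: 3.1
position: [436.5, 316.3, 123.2]
ee_rot: [-0.019, 1.0, 0.001, 0.001]
contact_force: [0.2, 0.4, -0.4]
gripper_width: 0.3
```

```bash
python3 - <<'E'
from look import *
s=grab("2");P=s["position"];print(P,s["ee_rot"],s["contact_force"],s["joints"])
for n in("top","scene"): print(n,proj(n,P),proj(n,P+[0,0,20]))
cv2.imwrite("pics/l3.png",crop("scene","2",340,100,60,60,10))
E
```

```text
[435.98632387 316.18586414 122.79275132] [-1.92605867e-02  9.99814428e-01  2.96494924e-04  2.28458720e-04] [0.06801154 0.89980623 0.19896499] [ 9.28697347e-01  3.18695101e-01 -3.26233005e-01 -4.54430604e-06
 -9.25119624e-01 -2.46096738e+00]
top [[109.43348598 272.36461337]] [[106.4938094  272.33159668]]
scene [[366.28327019 141.13656327]] [[366.61230091 136.46328578]]
```

View pics/l3.png

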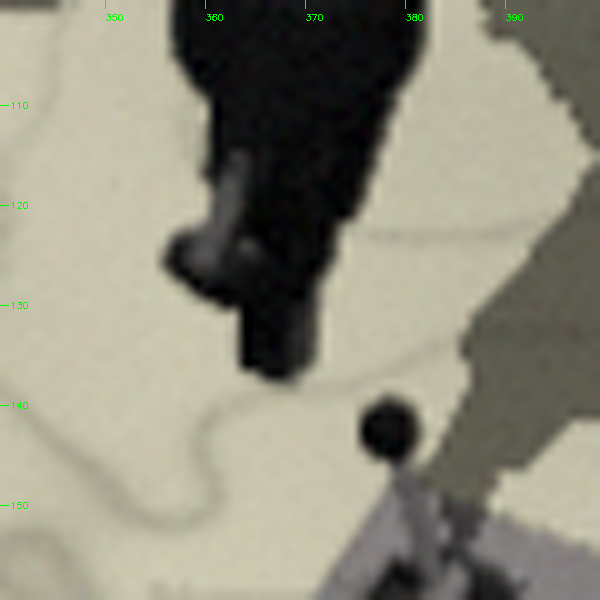

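>>> drive_tool --pt "0 0 0.008 0 0" --pt "-0.01 0 0 0 0" --pt "-0.01 0 0 0 0" --pt "-0.01 0 0 0 0" --pt "-0.01 0 0 0 0" --pt "0 0 0 0 0"

```text
clock: 3.8
position: [477.1, 317.8, 114.1]
ee_rot: [-0.019, 1.0, -0.0, 0.0]
contact_force: [-2.3, -0.1, 1.2]
gripper_width: -0.3
```

```bash
python3 - <<'E'
from look import *
s=grab("3");P=s["position"];print(P,s["contact_force"])
cv2.imwrite("pics/l4.png",np.hstack([crop("top","3",80,220,40,60,10),crop("scene","3",350,100,40,60,10)]))
E
```

```text
[475.92257205 317.76955888 113.9871321 ] [-0.72135227  0.97209288 -0.15725736]
```

View pics/l4.png

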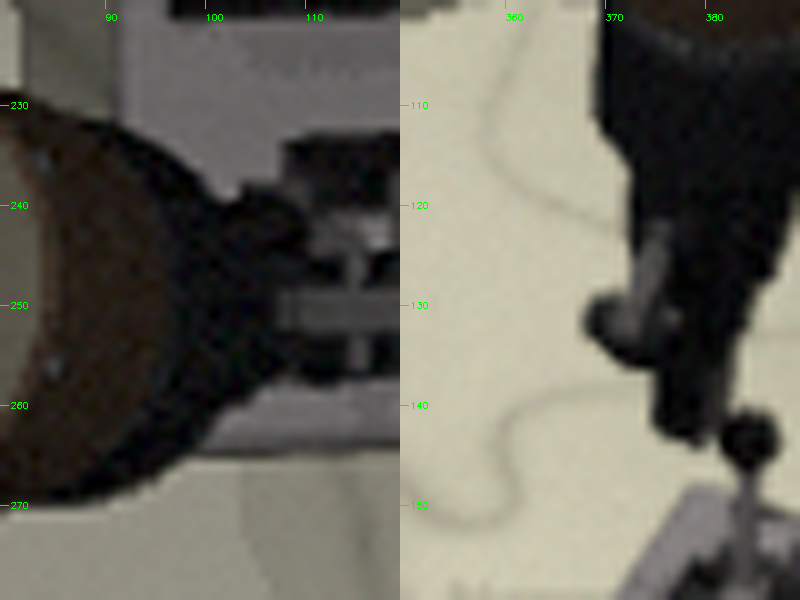

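>>> drive_tool --pt "0 0 0.008 0 0" --pt "-0.01 0 0 0 0" --pt "-0.008 0 0 0 0" --pt "-0.005 0 0 0 0" --pt "0 0 0 0 0" --pt "0 0 0 0 0"

```text
clock: 4.5
position: [498.6, 318.4, 105.9]
ee_rot: [-0.019, 1.0, -0.0, -0.0]
contact_force: [-2.3, -0.7, -1.1]
gripper_width: -0.1
```

```bash
python3 - <<'E'
from look import *
s=grab("4");P=s["position"];print(P,s["contact_force"])
cv2.imwrite("pics/l5.png",crop("scene","4",355,110,50,60,10))
E
```

```text
[498.40537156 318.50041893 106.1496933 ] [-1.67487328  0.88317925 -1.00928827]
```

View pics/l5.png

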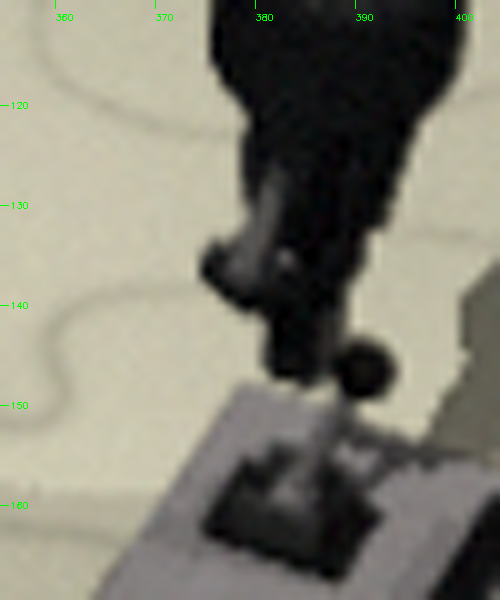

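>>> drive_tool --pt "-0.004 0 0 0 0" --pt "-0.003 0 0 0 0" --pt "0 0 0 0 0" --pt "0 0 0 0 0"

```text
clock: 5.0
position: [503.6, 318.7, 106.1]
ee_rot: [-0.019, 1.0, -0.001, -0.002]
contact_force: [-8.9, 0.7, 1.7]
gripper_width: -0.4
```

>>> drive_tool --pt "-0.002 0 0 0 0" --pt "0 0 0 0 0" --pt "0 0 0 0 0"

```text
clock: 5.3
position: [504.2, 318.6, 106.0]
ee_rot: [-0.019, 1.0, -0.001, -0.003]
contact_force: [-12.7, 1.2, 3.6]
gripper_width: 0.2
```

```bash
python3 - <<'E'
from look import *
s=grab("5");P=s["position"];print(P,s["contact_force"])
cv2.imwrite("pics/l6.png",crop("scene","5",355,110,50,60,10))
E
```

```text
[504.1676848  318.61132944 105.94833575] [-13.50061504   1.53573399   3.1740502 ]
```

View pics/l6.png

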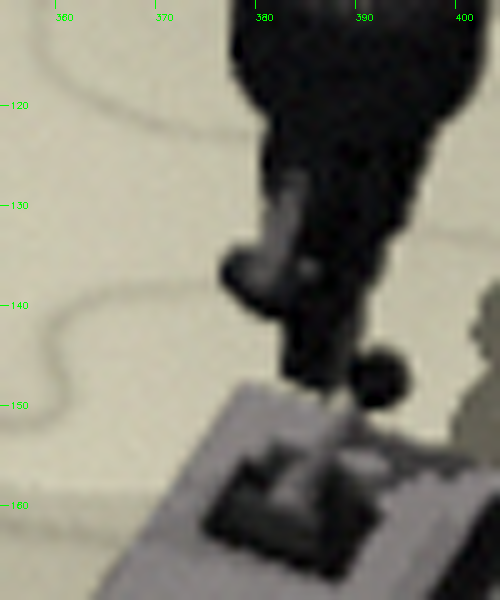

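>>> drive_tool --pt "0.02 0 0 0 0" --pt "0.05 0 0 0 0" --pt "0.05 0 0 0 0" --pt "0 0 0 0 0" --pt "0 0 0 0 0"

```text
clock: 5.9
position: [388.3, 315.9, 107.8]
ee_rot: [-0.021, 1.0, 0.002, 0.002]
contact_force: [0.3, 1.2, 0.8]
gripper_width: 0.2
```

```bash
python3 - <<'E'
from look import *
s=grab("6");P=s["position"];print(P,s["contact_force"],s["clock"])
for n in("top","scene"): print(n,proj(n,P),proj(n,P+[0,0,20]))
cv2.imwrite("pics/l7.png",np.hstack([crop("top","6",80,220,66,80,6),crop("scene","6",330,110,66,80,6)]))
E
```

```text
[389.37534568 315.81461651 107.32900272] [-0.55996941 -1.30886758  0.26478095] 6.0
top [[111.4138981  293.99859117]] [[108.5344693  294.30081918]]
scene [[353.29613408 139.63014938]] [[353.50075546 135.01375999]]
```

View pics/l7.png

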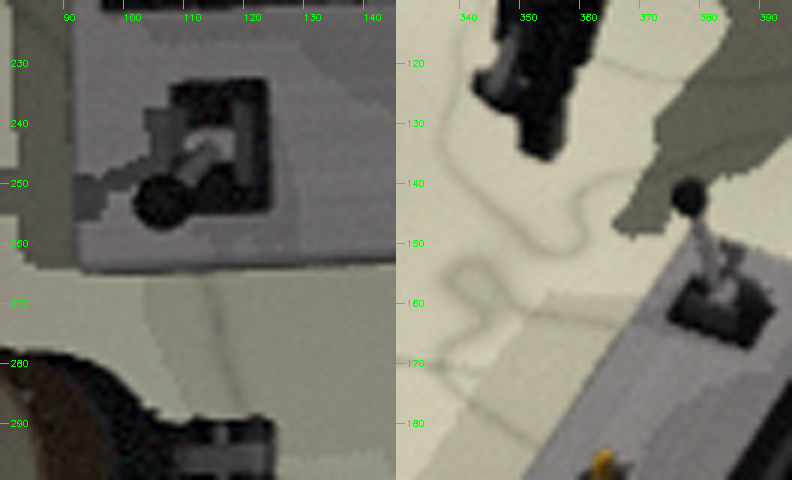

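>>> drive_tool --pt "0 0 -0.035 0 0" --pt "0 0 -0.045 0 0" --pt "0 0 -0.04 0 0" --pt "-0.0132 -0.0454 0 0 0.06" --pt "-0.0132 -0.0454 0 0 0.06" --pt "-0.0132 -0.0454 0 0 0.06" --pt "-0.0132 -0.0454 0 0 0.06" --pt "-0.0132 -0.0454 0 0 0.06" --pt "-0.0132 -0.0454 0 0 0.06" --pt "-0.0132 -0.0454 0 0 0.06" --pt "-0.0132 -0.0454 0 0 0.06" --pt "-0.0132 -0.0454 0 0 0.06" --pt "-0.0132 -0.0454 0 0 0.06" --pt "-0.0132 -0.0454 0 0 0.06" --pt "-0.0132 -0.0454 0 0 0.06" --pt "-0.0132 -0.0454 0 0 0.06" --pt "-0.0132 -0.0454 0 0 0.06" --pt "-0.0132 -0.0454 0 0 0.06"

```text
clock: 7.8
position: [613.0, -362.3, 226.0]
ee_rot: [-0.019, 1.0, -0.0, 0.0]
contact_force: [1.2, 0.3, 0.3]
gripper_width: 59.8
```

>>> drive_tool --pt "0 0 0 7 0.06" --pt "0 0 0 7 0.06" --pt "0 0 0 7.4 0.06" --pt "0 0 0 0 0.06" --pt "0 0 0 0 0.06"

```text
clock: 8.3
position: [612.4, -359.6, 226.0]
ee_rot: [0.166, 0.986, -0.0, 0.0]
contact_force: [-0.5, -0.3, 0.0]
gripper_width: 60.1
```

```bash
python3 - <<'E'
from look import *
s=grab("7");P=s["position"];print(P,s["ee_rot"],s["gripper_width"],s["joints"])
q=s["ee_rot"];print("toolx yaw",2*np.arctan2(q[1],q[0]))
for n in("top","scene"): print(n,proj(n,P),proj(n,P+[0,0,20]))
cv2.imwrite("pics/l8.png",np.hstack([crop("top","7",385,155,80,100,5),crop("scene","7",270,280,70,100,5)]))
E
```

```text
[ 612.28138931 -358.9323316   226.21648708] [ 1.65877471e-01  9.86146360e-01 -8.56087801e-05  1.19954786e-04] 60.15552974964051 [-3.03060667e-01  5.23437403e-01  2.76827888e-01  1.41285109e-04
 -1.32392585e+00 -1.60106566e+00]
toolx yaw 2.808297163399015
top [[433.71685972 184.78736587]] [[435.98815782 183.2928388 ]]
scene [[296.97793813 310.68722723]] [[296.53974936 306.43038752]]
```

View pics/l8.png

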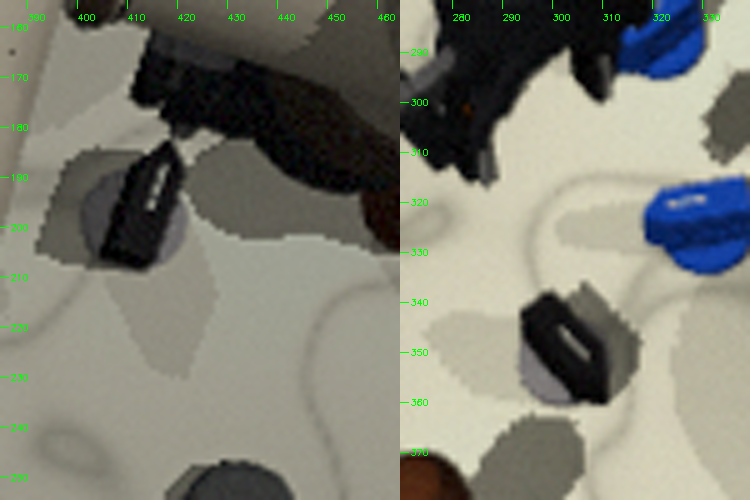

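>>> drive_tool --pt "0 0 0.05 0 0.06" --pt "0 0 0.05 0 0.06" --pt "0 0 0.05 0 0.06" --pt "0 0 0.02 0 0.06" --pt "0 0 0 0 0.06" --pt "0 0 0 0 0.06"

```text
clock: 9.0
position: [613.0, -358.9, 57.3]
ee_rot: [0.166, 0.986, -0.001, 0.001]
contact_force: [-0.2, -0.7, 0.3]
gripper_width: 60.0
```

```bash
python3 - <<'E'
from look import *
s=grab("8");P=s["position"];print(P,s["ee_rot"],s["contact_force"])
for n in("top","scene"): print(n,proj(n,P),proj(n,P+[0,0,20]))
cv2.imwrite("pics/l9.png",np.hstack([crop("top","8",385,165,50,60,8),crop("scene","8",275,310,50,60,8)]))
E
```

```text
[ 613.91903391 -359.19536052   59.18479084] [ 1.66084180e-01  9.86108274e-01 -6.98978467e-04  2.45544711e-03] [0.4555617  0.30661672 0.63301889]
top [[417.41434278 194.87360356]] [[419.16957739 193.70927471]]
scene [[300.72783589 342.79984359]] [[300.37554697 339.3273333 ]]
```

View pics/l9.png

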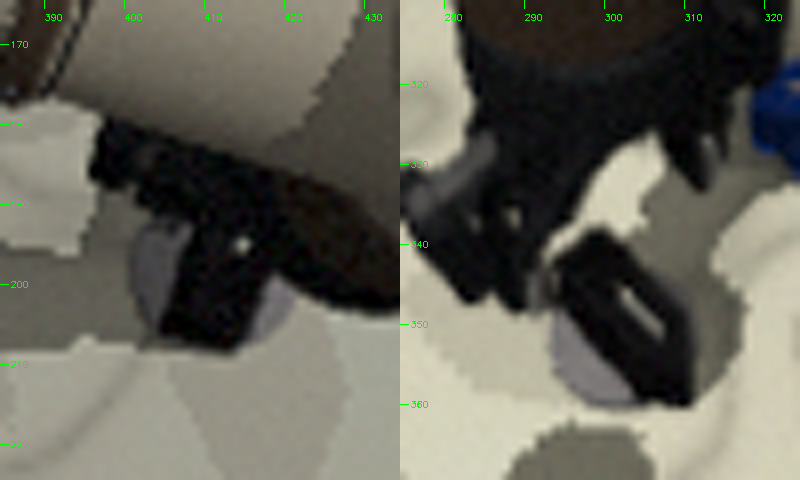

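```bash
python3 - <<'E'
from look import *
print(px2w("scene",301.3,345.3,z=42),px2w("top",414.85,196.05,z=42))
# model overlay knob at top estimate in both initial images
def knob(x,y,ph):
    c,s=np.cos(ph),np.sin(ph);R=np.array([[c,-s],[s,c]])
    bar=np.array([[-23,-11],[-23,11],[23,11],[35,0],[23,-11],[-23,-11]])@R.T+[x,y]
    t=np.linspace(0,6.283,60);sk=np.c_[25*np.cos(t)+x,25*np.sin(t)+y]
    L=np.array([[0,0],[30,0]])@R.T+[x,y]
    f=lambda P,z:np.c_[P,np.full(len(P),z)]
    return [f(bar,42),f(bar,8),f(sk,0),f(sk,8),f(L,42)]
out=[]
for n,b in(("top",(385,165,55,60)),("scene",(275,325,50,55))):
    i=crop(n,"0",*b,7)
    for q in knob(613.4,-356.6,-.335):
        p=(proj(n,q)-[b[0],b[1]]+.5)*7;cv2.polylines(i,[p.round().astype(int)],False,(0,0,255),1)
    out.append(cv2.resize(i,(385,420)))
cv2.imwrite("pics/l10.png",np.hstack(out))
E
```

```text
[ 613.89831951 -357.82701752   42.        ] [ 613.43744325 -356.64675745   42.        ]
```

View pics/l10.png

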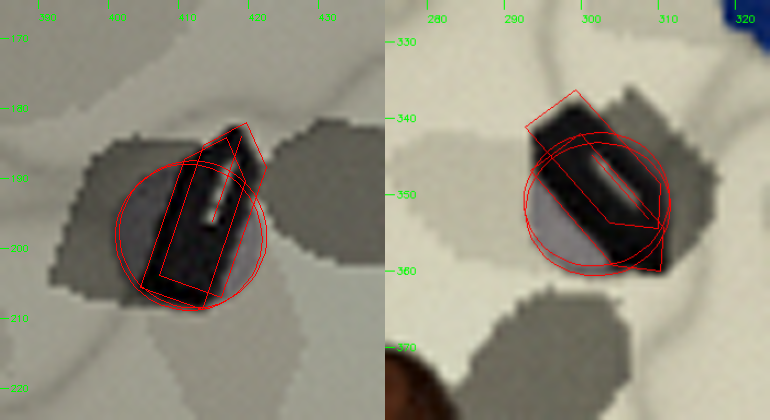

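```bash
cat > kfit.py <<'E'
from look import *
from scipy.optimize import minimize
def barv(x,y,ph,zt=42,zb=8):
    c,s=np.cos(ph),np.sin(ph);R=np.array([[c,-s],[s,c]])
    bar=np.array([[-23,-11],[-23,11],[23,11],[35,0],[23,-11]])@R.T+[x,y]
    return np.vstack([np.c_[bar,np.full(5,z)] for z in(zt,zb)])
S=8
def render(n,b,V):
    p=proj(n,V);h=cv2.convexHull(((p-[b[0],b[1]]+.5)*S).astype(np.float32))
    m=np.zeros((b[3]*S,b[2]*S),np.float32);cv2.fillConvexPoly(m,h.round().astype(int),1)
    return cv2.resize(m,(b[2],b[3]),interpolation=cv2.INTER_AREA)
if __name__=="__main__":
  for n,b in(("top",(400,178,25,35)),("scene",(290,333,26,32))):
    i=cv2.imread(f"pics/{n}0.png")[b[1]:b[1]+b[3],b[0]:b[0]+b[2]].astype(float).max(2)
    o=np.clip((75-i)/50,0,1)
    o=np.maximum(o,cv2.morphologyEx(o,cv2.MORPH_CLOSE,np.ones((5,5))))
    f=lambda q:((render(n,b,barv(*q))-o)**2).sum()
    best=min((minimize(f,[613+a,-357+c,-.335],method="Nelder-Mead",options=dict(initial_simplex=[[613+a,-357+c,-.335],[617+a,-357+c,-.335],[613+a,-353+c,-.335],[613+a,-357+c,-.25]],maxiter=200)) for a in(-3,2) for c in(-3,2)),key=lambda r:r.fun)
    print(n,best.x.round(3),round(best.fun,2))
E
python3 kfit.py
```

```text
top [ 6.12048e+02 -3.53949e+02 -3.52000e-01] 14.96
scene [ 6.16861e+02 -3.57865e+02 -3.34000e-01] 9.65
```

>>> drive_tool --pt "0 0.003 0 0 0.06" --pt "0 0 0.02 0 0.06" --pt "0 0 0.02 0 0.06" --pt "0 0 0.004 0 0.06" --pt "0 0 0 0 0.06" --pt "0 0 0 0 0.06"

```text
clock: 9.7
position: [614.2, -356.0, 14.0]
ee_rot: [0.166, 0.986, -0.0, 0.001]
contact_force: [-0.3, -0.8, -0.6]
gripper_width: 60.1
```

```bash
python3 - <<'E'
from look import *
s=grab("9");P=s["position"];print(P,s["ee_rot"],s["contact_force"])
cv2.imwrite("pics/l11.png",np.hstack([crop("top","9",385,165,50,60,8),crop("scene","9",275,320,50,60,8)]))
E
```

```text
[ 614.11691831 -355.93762475   13.99304533] [ 1.66398094e-01  9.86057637e-01 -3.12773553e-04  1.38313562e-03] [-0.33959772 -0.63264274  0.83839893]
```

View pics/l11.png

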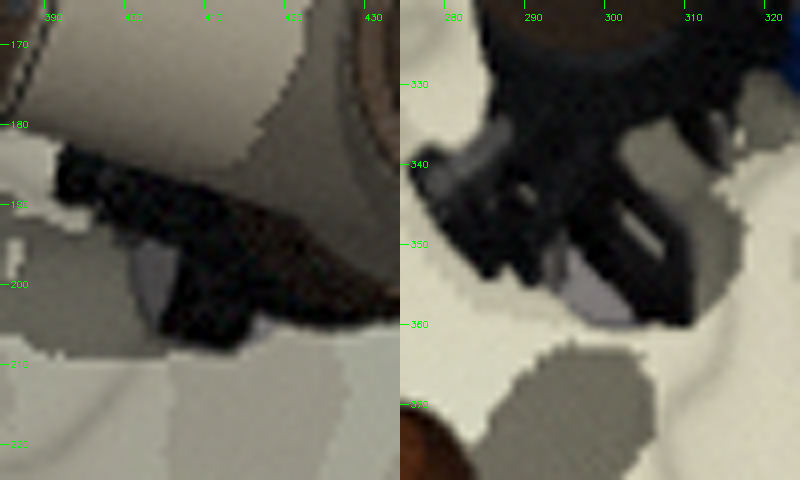

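>>> drive_tool --pt "0 0 0 0 0.04" --pt "0 0 0 0 0.03" --pt "0 0 0 0 0.015" --pt "0 0 0 0 0.01" --pt "0 0 0 0 0.01" --pt "0 0 0 0 0.01" --pt "0 0 0 0 0.01" --pt "0 0 0 0 0.01"

```text
clock: 10.6
position: [613.4, -355.9, 12.9]
ee_rot: [0.166, 0.986, -0.0, 0.0]
contact_force: [-1.5, -0.5, 5.7]
gripper_width: 19.7
```

```bash
python3 - <<'E'
from look import *
s=grab("10");P=s["position"];print(P,s["ee_rot"],s["contact_force"],s["gripper_width"])
cv2.imwrite("pics/l12.png",np.hstack([crop("top","10",385,165,50,60,8),crop("scene","10",275,320,50,60,8)]))
E
```

```text
[ 613.36744748 -355.88980852   12.90789925] [ 1.66433617e-01  9.86052554e-01 -2.47460297e-04  3.88226860e-04] [-1.64188614 -1.12697409  5.49963889] 19.99002319462758
```

View pics/l12.png

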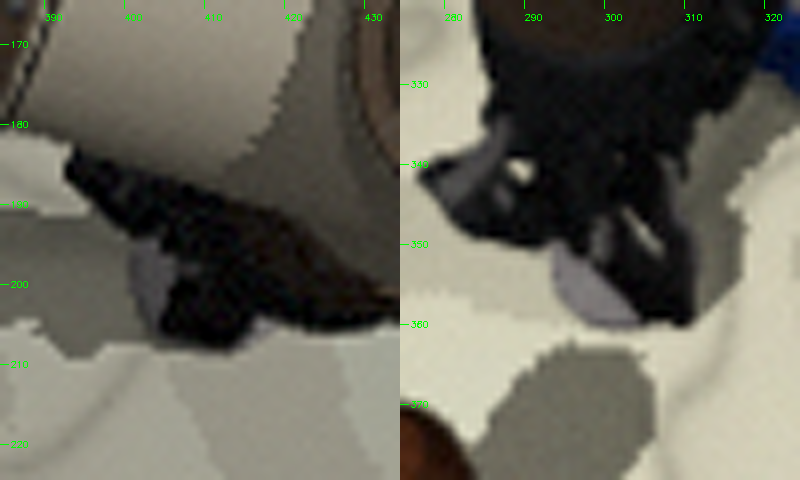

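>>> drive_tool --pt "0 0 -0.01 0 0" --pt "0 0 -0.03 0 0" --pt "0 0 -0.05 0 0" --pt "0 0 -0.05 0 0" --pt "0 0 -0.04 0 0" --pt "0 0 0 0 0" --pt "0 0 0 0 0"

```text
clock: 11.4
position: [613.3, -355.0, 193.1]
ee_rot: [0.167, 0.986, 0.001, 0.001]
contact_force: [-2.2, 0.4, -1.0]
gripper_width: 20.0
```

```bash
python3 - <<'E'
from look import *
s=grab("11");P=s["position"];print(P,s["ee_rot"],s["contact_force"],s["gripper_width"])
print(proj("top",P),proj("scene",P))
cv2.imwrite("pics/l13.png",np.hstack([crop("top","11",400,150,60,60,6),crop("scene","11",265,270,70,60,6)]))
E
```

```text
[ 612.1046495  -354.71346585  190.05093963] [ 1.66610759e-01  9.86020535e-01  8.46701937e-04 -1.90833896e-03] [ 0.78266407  0.00287672 -1.82368421] 19.465792034847883
[[427.76370619 187.44461883]] [[298.63527348 316.72666797]]
```

View pics/l13.png

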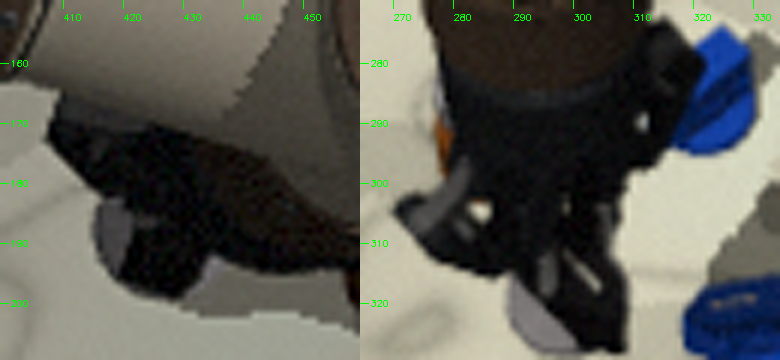

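>>> drive_tool --pt "0 0 0 -5.4 0" --pt "0 0 0 -5.4 0" --pt "0.0151 0.0423 0 0 0" --pt "0.0151 0.0423 0 0 0" --pt "0.0151 0.0423 0 0 0" --pt "0.0151 0.0423 0 0 0" --pt "0.0151 0.0423 0 0 0" --pt "0.0151 0.0423 0 0 0" --pt "0.0151 0.0423 0 0 0" --pt "0.0151 0.0423 0 0 0" --pt "0.0151 0.0423 0 0 0" --pt "0.0151 0.0423 0 0 0" --pt "0.0151 0.0423 0 0 0" --pt "0.0151 0.0423 0 0 0" --pt "0 0 0 0 0" --pt "0 0 0 0 0" --pt "0 0 0 0 0"

```text
clock: 13.2
position: [507.2, 172.1, 191.1]
ee_rot: [0.073, 0.997, -0.001, -0.001]
contact_force: [-0.6, -0.4, -0.4]
gripper_width: 19.9
```

```bash
python3 - <<'E'
from look import *
s=grab("12")
P=s["position"];print(P,s["ee_rot"],s["contact_force"],s["gripper_width"])
q=s["ee_rot"];print("pointer yaw",2*np.arctan2(q[1],q[0])-np.pi)
cv2.imwrite("pics/l14.png",np.hstack([crop("top","12",145,210,60,60,6),crop("scene","12",330,135,70,70,6)[:360]]))
E
```

```text
[507.63026653 171.72131921 191.68362624] [ 7.38791495e-02  9.97266912e-01 -4.63704964e-04 -6.02559622e-04] [-0.19766433  0.17649548 -0.60729153] 19.795512146613447
pointer yaw -0.1478930869492472
```

View pics/l14.png

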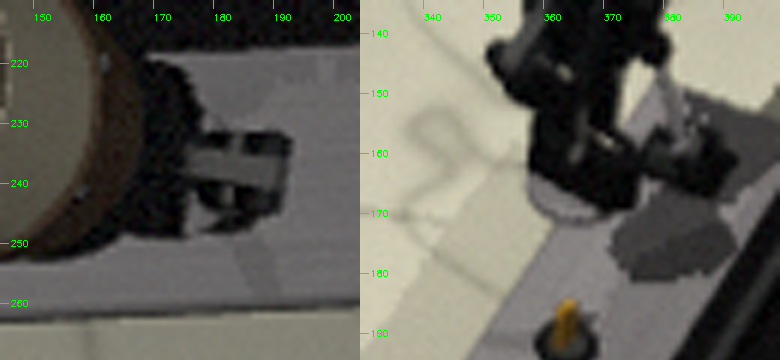

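>>> drive_tool --pt "0 0.001 0.04 0 0" --pt "0 0 0.02 0 0" --pt "0 0 0.012 0 0" --pt "0 0 0 0 0" --pt "0 0 0 0 0"

```text
clock: 13.8
position: [508.8, 173.8, 121.1]
ee_rot: [0.073, 0.997, 0.0, 0.001]
contact_force: [-0.0, -0.7, 0.3]
gripper_width: 19.9
```

```bash
python3 - <<'E'
from look import *
s=grab("13")
P=s["position"];print(P,s["ee_rot"],s["contact_force"],s["gripper_width"])
q=s["ee_rot"];print("pointer yaw",2*np.arctan2(q[1],q[0])-np.pi)
cv2.imwrite("pics/l15.png",np.hstack([crop("top","13",155,215,50,50,7),crop("scene","13",340,155,50,50,8)[:350]]))
# overlay predicted knob with axis = shaft scene est (509.7,170.8), bottom z=P-13
b=(340,155,50,50);i=crop("scene","13",*b,12);zb=P[2]-13
t=np.linspace(0,6.283,60);ph=-.148
for x,y,col in((509.7,170.8,(0,0,255)),):
    c,sn=np.cos(ph),np.sin(ph);R=np.array([[c,-sn],[sn,c]])
    bar=np.array([[-23,-11],[-23,11],[23,11],[35,0],[23,-11],[-23,-11]])@R.T+[x,y]
    for Q,z in((np.c_[25*np.cos(t)+x,25*np.sin(t)+y],zb),(np.c_[25*np.cos(t)+x,25*np.sin(t)+y],zb+8),(bar,zb+42),(bar,zb+8)):
        p=(proj("scene",np.c_[Q,np.full(len(Q),z)])-[b[0],b[1]]+.5)*12
        cv2.polylines(i,[p.round().astype(int)],False,col,1)
cv2.imwrite("pics/l16.png",i)
E
```

```text
[508.92146801 174.32927929 121.72307728] [7.30429506e-02 9.97327725e-01 7.89107175e-04 1.23040735e-03] [-0.51365669  0.67167218 -0.48799062] 19.82251835583584
pointer yaw -0.14621627196879006
```

View pics/l16.png

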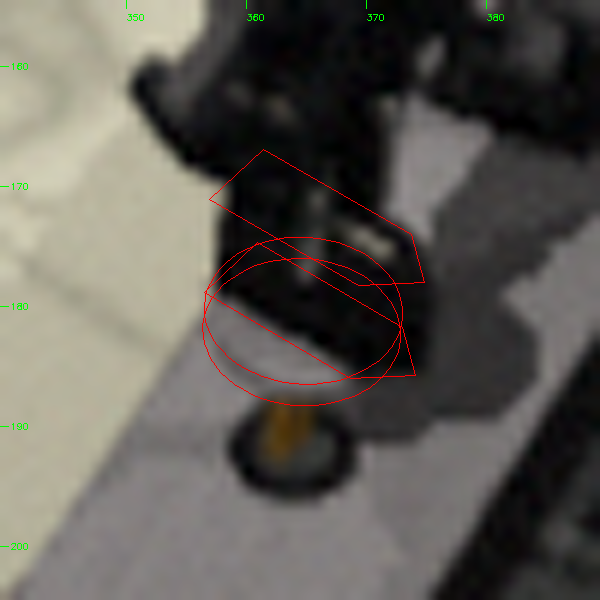

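View pics/l15.png

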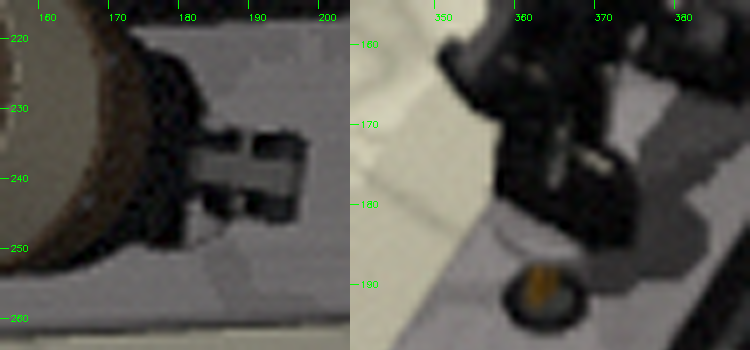

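```bash
cat > kf2.py <<'E'
from kfit import *
import sys
def fit(tag,zb,ph,rows,shaft=None,x0=(511,172)):
    n="scene";b=(348,rows[0],36,rows[1]-rows[0])
    i=cv2.imread(f"pics/{n}{tag}.png")[b[1]:b[1]+b[3],b[0]:b[0]+b[2]].astype(float).max(2)
    o=np.clip((55-i)/30,0,1)
    o=np.maximum(o,cv2.morphologyEx(o,cv2.MORPH_CLOSE,np.ones((7,7))))
    f=lambda q:((render(n,b,barv(q[0],q[1],ph,zb+42,zb+8))-o)**2).sum()
    best=min((minimize(f,[x0[0]+a,x0[1]+c],method="Nelder-Mead",options=dict(initial_simplex=[[x0[0]+a,x0[1]+c],[x0[0]+4+a,x0[1]+c],[x0[0]+a,x0[1]+4+c]],maxiter=200)) for a in(-3,2) for c in(-3,2)),key=lambda r:r.fun)
    print(tag,zb,rows,best.x.round(2),round(best.fun,2));return o
if __name__=="__main__":
    for rows in((174,188),(176,188),(178,188)):
        for zb in(106.5,108.5,110.5): o=fit("13",zb,-.146,rows)
    print('\n'.join(''.join(str(int(9*q)) for q in r) for r in o))
E
python3 kf2.py; python3 -c "
from look import *
for k in range(6):
    s=arm.read_state();print(s['clock'],s['position'].round(2))
    "
```

```text
13 106.5 (174, 188) [512.27 174.09] 24.43
13 108.5 (174, 188) [513.27 172.18] 24.41
13 110.5 (174, 188) [513.71 170.9 ] 24.27
13 106.5 (176, 188) [514.43 171.51] 21.7
13 108.5 (176, 188) [515.02 169.7 ] 21.44
13 110.5 (176, 188) [515.79 168.03] 21.08
13 106.5 (178, 188) [514.52 171.48] 17.61
13 108.5 (178, 188) [515.21 169.77] 17.22
13 110.5 (178, 188) [515.93 168.09] 17.21
000000000099999999999999999962222222
000000000049999999999999999962222222
000000000000499999999999999962222222
000000000000008999999999999942222222
000000000000000399999999999933333333
000000000000000000999999999922222222
000000000000000000059999999822222222
000000000000000000059999999822222222
000000000000000000059999999822222222
000000000000000000059999999822222222
13.9 [508.92 174.33 121.72]
13.9 [508.92 174.33 121.72]
13.9 [508.92 174.33 121.72]
13.9 [508.92 174.33 121.72]
13.9 [508.92 174.33 121.72]
13.9 [508.92 174.33 121.72]
```

>>> drive_tool --pt "0.002 -0.0013 0 0 0" --pt "0 0 0.01 0 0" --pt "0 0 0 0 0" --pt "0 0 0 0 0" --pt "0 0 0 0 0"

```text
clock: 14.4
position: [505.8, 173.1, 110.3]
ee_rot: [0.073, 0.997, -0.0, 0.0]
contact_force: [0.5, -0.3, -0.2]
gripper_width: 19.9
```

```bash
cat > ov.py <<'E'
from look import *
def ov(tag,P,x,y,ph,name,b=(340,155,50,50)):
    i=crop("scene",tag,*b,12);zb=P[2]-13
    t=np.linspace(0,6.283,60)
    c,sn=np.cos(ph),np.sin(ph);R=np.array([[c,-sn],[sn,c]])
    bar=np.array([[-23,-11],[-23,11],[23,11],[35,0],[23,-11],[-23,-11]])@R.T+[x,y]
    for Q,z in((np.c_[25*np.cos(t)+x,25*np.sin(t)+y],zb),(np.c_[25*np.cos(t)+x,25*np.sin(t)+y],zb+8),(bar,zb+42),(bar,zb+8)):
        p=(proj("scene",np.c_[Q,np.full(len(Q),z)])-[b[0],b[1]]+.5)*12
        cv2.polylines(i,[p.round().astype(int)],False,(0,0,255),1)
    cv2.imwrite(name,i)
E
python3 - <<'E'
from ov import *
s=grab("14");P=s["position"];print(P,s["ee_rot"],s["contact_force"],s["gripper_width"])
ov("14",P,509.7,170.8,-.146,"pics/l17.png")
E
```

```text
[505.85088752 173.12407773 110.42421919] [7.29341644e-02 9.97336748e-01 7.56318097e-05 1.15609872e-04] [-0.19044368  0.55413943 -0.83117497] 19.924663323408947
```

View pics/l17.png

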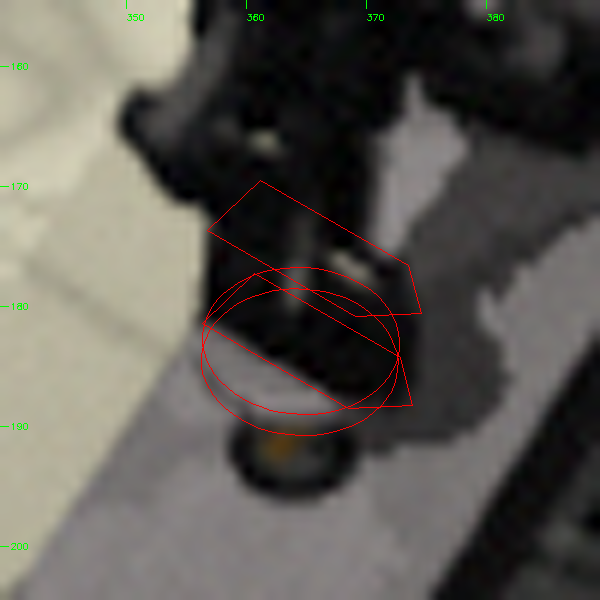

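>>> drive_tool --pt "0 0 0.003 0 0" --pt "0 0 0.003 0 0" --pt "0 0 0.003 0 0" --pt "0 0 0.002 0 0" --pt "0 0 0 0 0" --pt "0 0 0 0 0"

```text
clock: 15.1
position: [505.8, 173.2, 99.2]
ee_rot: [0.073, 0.997, 0.0, -0.0]
contact_force: [0.1, 0.9, -1.8]
gripper_width: 19.9
```

>>> drive_tool --pt "0 0 0.002 0 0" --pt "0 0 0.002 0 0" --pt "0 0 0 0 0" --pt "0 0 0 0 0"

```text
clock: 15.5
position: [505.9, 173.2, 95.3]
ee_rot: [0.073, 0.997, 0.0, 0.0]
contact_force: [0.7, 1.0, -1.7]
gripper_width: 20.1
```

>>> drive_tool --pt "0 0 0.002 0 0" --pt "0 0 0.002 0 0" --pt "0 0 0.002 0 0" --pt "0 0 0.002 0 0" --pt "0 0 0 0 0" --pt "0 0 0 0 0"

```text
clock: 16.1
position: [505.8, 173.2, 87.1]
ee_rot: [0.073, 0.997, 0.0, 0.0]
contact_force: [1.4, 2.4, -2.0]
gripper_width: 20.1
```

>>> drive_tool --pt "0 0 0.002 0 0" --pt "0 0 0.002 0 0" --pt "0 0 0 0 0" --pt "0 0 0 0 0"

```text
clock: 16.5
position: [505.8, 173.2, 83.2]
ee_rot: [0.073, 0.997, 0.0, 0.0]
contact_force: [0.5, 2.7, -0.8]
gripper_width: 20.0
```

```bash
python3 - <<'E'
from ov import *
s=grab("15");P=s["position"];print(P,s["ee_rot"],s["contact_force"],s["gripper_width"],s["wrist_torque"])
ov("15",P,509.7,170.8,-.146,"pics/l18.png",b=(340,160,50,50))
E
```

```text
[505.82044083 173.15364922  83.17918065] [7.29843925e-02 9.97333067e-01 1.55217498e-04 9.39731292e-05] [ 0.57385961  2.52967018 -1.4078786 ] 19.811282005981973 [ 0.94428081 -0.36285985 -0.0327063 ]
```

View pics/l18.png

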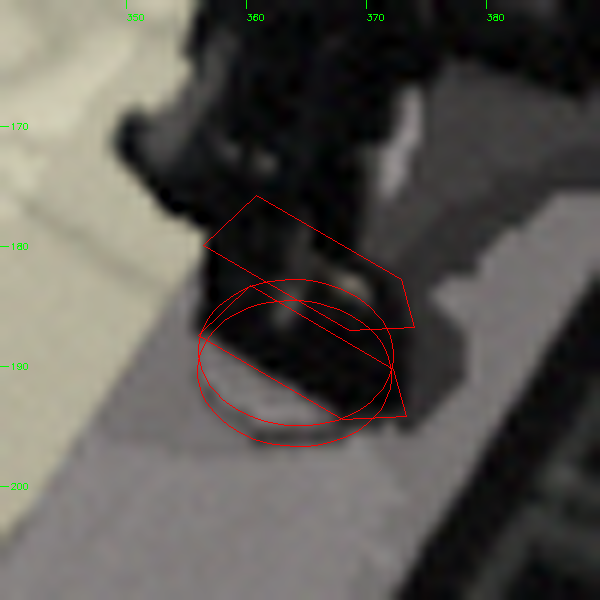

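>>> drive_tool --pt "0 0 0.002 0 0" --pt "0 0 0.001 0 0" --pt "0 0 0 0 0" --pt "0 0 0 0 0"

```text
clock: 17.0
position: [506.0, 173.2, 80.7]
ee_rot: [0.073, 0.997, 0.0, 0.0]
contact_force: [0.9, 2.3, 3.5]
gripper_width: 20.0
```

>>> drive_tool --pt "0 0 0.002 0 0" --pt "0 0 0 0 0" --pt "0 0 0 0 0"

```text
clock: 17.3
position: [506.0, 173.2, 78.5]
ee_rot: [0.073, 0.997, 0.0, 0.0]
contact_force: [-0.0, 3.3, 4.7]
gripper_width: 19.7
```

>>> drive_tool --pt "0 0 0.002 0 0" --pt "0 0 0 0 0" --pt "0 0 0 0 0"

```text
clock: 17.6
position: [506.0, 173.2, 76.5]
ee_rot: [0.073, 0.997, 0.0, 0.0]
contact_force: [0.2, 3.2, 5.4]
gripper_width: 19.7
```

>>> drive_tool --pt "0 0 0.002 0 0" --pt "0 0 0 0 0" --pt "0 0 0 0 0"

```text
clock: 17.9
position: [506.1, 173.1, 75.5]
ee_rot: [0.073, 0.997, 0.0, 0.001]
contact_force: [-0.8, 2.6, 11.1]
gripper_width: 20.1
```

>>> drive_tool --pt "0 0 0.001 0 0" --pt "0 0 0 0 0" --pt "0 0 0 0 0"

```text
clock: 18.2
position: [506.3, 173.2, 75.4]
ee_rot: [0.072, 0.997, 0.0, 0.001]
contact_force: [-3.2, 2.3, 15.0]
gripper_width: 20.0
```

>>> drive_tool --pt "0 0 0.001 0 0" --pt "0 0 0 0 0" --pt "0 0 0 0 0"

```text
clock: 18.5
position: [506.4, 173.2, 75.3]
ee_rot: [0.072, 0.997, 0.0, 0.001]
contact_force: [-5.2, 1.7, 20.2]
gripper_width: 20.0
```

>>> drive_tool --pt "0 0 0 0 0" --pt "0 0 0 0 0" --pt "0 0 0 0 0" --pt "0 0 0 0 0" --pt "0 0 0 0 0"

```text
clock: 19.0
position: [506.4, 173.2, 75.3]
ee_rot: [0.072, 0.997, 0.0, 0.001]
contact_force: [-5.6, 1.9, 19.8]
gripper_width: 19.4
```

```bash
python3 - <<'E'
from ov import *
s=grab("16");P=s["position"];print(P,s["contact_force"],s["gripper_width"])
a=cv2.imread("pics/scene16.png");cv2.imwrite("pics/l19.png",np.hstack([a[100:400,180:520],crop("scene","16",345,165,40,50,6)]))
E
```

```text
[506.42859575 173.17418605  75.31629092] [-5.05528787  2.55446233 20.59158419] 19.72629356812431
```

View pics/l19.png

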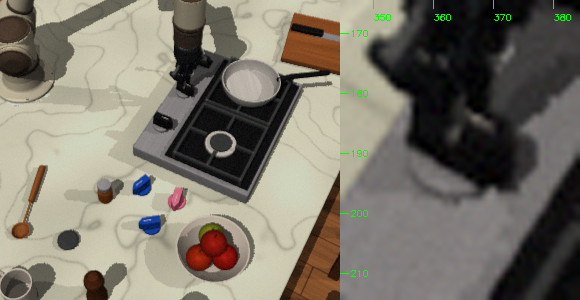

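```bash
python3 -c "
from bench import arm
print(arm.job_done())"
```

```text
the job is handed in; nothing more can be done
None
```

The job is done and handed in at about 19 s on the clock, with the gripper still holding the knob pressed down.

- **Reset lever:** I pushed it away from the robot with closed fingers until it hit its stop, with about 13 N at 504 mm. I then backed off quickly, and the picture afterwards shows it back at rest.
- **Knob:** I gripped it across the bar, turned its pointer to about -0.146 rad to match the shaft's flat, and lowered it onto the shaft. It went on with only about 2.5 N of side force.
- **Press:** The spring force rose from about 3.5 N to 5.4 N over 4 mm. The tool then stopped at a height of 75.3 mm while the force rose to 20 N, which is the hard stop after about 7 mm of travel.
- **Last checks:** Over the last half second the position and the 20 N press stayed steady. The other items in the part of the final picture I viewed were where they started. Grip width read 19.4 to 20 mm on the 22 mm bar.

**What disagreed:**
- The two cameras differed by 3 to 5 mm on absolute positions. I placed the knob relative to the shaft and checked it against the scene picture.
- The shaft's flat read about -10° in the top camera and about -3° in the scene camera. I used about -8°.
- The fingertips looked 12 to 20 mm higher in the pictures than the reported tool position, and I did not explain this. The heights at contact matched the reported position.

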